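Latch the two-part mould box

ROBOT

A 7-joint arm with a two-finger parallel gripper is mounted at the origin on a cart in front of the work surface, level with it; the furniture and walls round the work are solid. World frame = base frame: x ahead of the robot, y to its left, z up, the work surface at z = 0. Lengths are in mm, angles in rad, forces in N, time in s.
With the tool pointing down it reaches from about 400 to 875 mm from the base axis. Payload 4.4 kg.
Tool frame: the origin (TCP) lies at the very end of the fingers, on their centre line; the grasp point (between the pads) lies behind it (ctrl.hold_point_z is the z of the grasp point in the tool frame, in mm); z points along the fingers, y is the direction in which the jaws open and shut (so a half turn about z gives the same grasp; the last joint's range is limited). The gripper opens to 85 mm and grips with 20 to 120 N. Pads are 22 mm wide; open, the fingers measure 114 mm over their backs; the gripper's body (76 mm by 85 mm) begins 54 mm behind the grasp point. The pads swing forward as they close: fully open they stand 13 mm farther back than shut.
Start: joints at [-0.066, 0.628, 0.038, 1.517, -0.027, 0.996, -0.02], TCP at [650.014, 0.027, 231.313] pointing down, gripper open.
Joint ranges: [-3.06, 3.06], [-0.37, 2.12], [-1.25, 1.32], [0.18, 2.47], [-1.1, 4.24], [0.23, 1.98], [-2.94, 2.94]. Speed limits (rad/s): [2.57, 2.57, 3.14, 3.14, 3.14, 3.14, 3.14].

INTERFACE

Orientations are given as [roll, pitch, yaw] about the fixed x, y, z axes, in that order (R = Rz(yaw) Ry(pitch) Rx(roll)).
In Python, from cell import ctrl, vision gives the robot as it stands.
- The arm moves only by the shell command python3 -m crank 'ROWS' [OPENING]. ROWS is JSON, a list of rows, each an object of numbers: "x", "y", "z": the shift along the tool's x, y, z in cm; "spin": the turn about the tool's z in rad. A call has 1 to 5 rows; each row shifts and turns the commanded pose from where the row before left it, along the tool's axes as they then stand; what a row does not reach is not made up. A row lasts 1/10 s, in which the tool goes at most 50 mm and 8.59 degrees, less where a joint would pass 70% of its speed; a pose out of reach is approached as far as the arm can. A call is refused whole if a number of a shift passes 5 or a number of a turn 0.15, either way. A call with a gripper value outside its range is refused whole. OPENING is the opening in per cent of the stroke, from 0 (shut) to 100 (fully open), set as the call begins (- or left out, the last holds). The fingers move at their own pace and stop on an object; the grip force is fixed at half the most. Time passes only in rows, so rows that do not move let the fingers close. It gives the time, the measured TCP pose, the force and the opening at its end, in the units of the state.
- ctrl.read_state(): the state, without advancing time (a new reading comes with each control period).
- vision.get_image(name): name is "scene" or "side" or "wrist"; returns the picture (420x560x3 uint8, blue, green, red); there is no depth.
- vision.calibration(name): a dict with "vfov" (degrees; the focal length in pixels is half the picture's height over the tangent of half this angle, whatever the lens; pixels are square), "cx", "cy" (the principal point, pixels), "eye" and "rotation" of the camera in the world. Camera axes: x right, y up, looking along -z (the intrinsics and any distortion apply to the point x, -y, -z); pixel columns grow to the right and rows downward; lengths in mm; the calibration is good to about 2 mm. A picture is of the moment at which its call begins: read the wrist's pose just before it. calibration takes no time and is no camera call; for the wrist camera it gives the pose at the moment of the call.
- ctrl.finish_job(): hands the job in, once; it reports no verdict.
Trained networks look in the newest picture that a camera, given by its name, has taken for a name from the list of things; names that differ only in an ending like _2 or _b are one class to them, and where a whole thing is asked for, a point or a joint stands for the part that bears it (a point fixed in the world has none). Each returns a list of dicts, best first, with "score" (0 to 1); they miss things now and then, are a little off and sometimes report something else, mostly with a low value. They report only what shows in the picture. A call takes as long as a camera call.
- vision.boxes_of(name, camera): "extent" ([left, top, right, bottom] in pixels, round what is visible of it).
- vision.regions_of(name, camera): "mask" (420x560 bool, what is visible of it) and "extent" ([left, top, right, bottom] in pixels, round what is visible of it).
- vision.place_of(name, camera): "point" ([column, row] in pixels: a listed point, or the origin of a listed thing).
The state is a dict: "clock": time; "qpos": joint angles; "qd": joint speeds; "tau": joint torques, N m; "eef_pos": TCP position; "tool_rot": TCP orientation; "force": force on the tool from outside, world axes, zero at the start; "torque": the same for the moment, N m; "width": finger opening in mm.
Only numpy, scipy, OpenCV 4.12 (cv2) and the standard library are available. Lean on these libraries where they do the work, as an engineer would, in place of code of your own. Each camera call takes 0.05 s, during which the arm holds its last target.

TASK

The two-part metal mould box on the table is still unlatched. Swing the wire claw of its draw latch over and down behind the keeper hook on the other half, then swing the lever back and all the way down, past its dead centre, so that the latch draws the halves together and stays shut by itself. Leave the ring cutters and the piping nozzle beside the box where they are.

Things in the scene. Friction and masses are not known exactly. Their poses are not given: they have to be found in the camera images.
- mould_box: Two-part metal mould box, fixed to the table: base 250 x 140 mm, two aluminium halves with a gap across the middle, flat top 50 mm above the table. Origin on the table under its centre; z up, x along the latch from lever to keeper, y across. The lever's hinge axis (along y) is at x = -30, z = 62 mm; on the other half, the keeper.
- keeper (a point): Small steel hook, 26 mm wide, 19 mm high, on the top of the sliding half, its 7 mm lip pointing away from the lever. The point is the seat: where the centre of the claw's bar lies once hooked, close behind the keeper (side away from the lever), 4 mm above the box top. Same axes as the box; 35 mm from its centre along x while the halves are apart.
- claw_bar (a point): Centre of the crossbar (8 mm thick, 46 mm long, along y) of the wire claw, a U of steel wire. Its two side wires, 42 mm apart, straddle the lever and turn on a pin 96 mm from the bar, 36 mm from the lever's hinge. It starts within 20 degrees of upright.
- latch_claw (a joint): Angle of the claw against the lever, rad: 0.2 to 0.42 at the start, grows as it swings to the keeper. Light hinge friction (0.0095 N m) holds it near upright; past some 30 degrees it falls by itself and lies on the box top, its bar 15 to 35 mm beyond the seat and clear of the lip if the lever has not moved. Swinging the lever then pulls the bar under the lip.
- lever_end (a point): End of the lever's grip, a steel tongue 18 to 24 mm wide, 4 to 7 mm thick; 80 mm from the hinge. It starts upright, leaning a little to the keeper, and stays where it is left (friction 0.05 N m). Closing swings it up and away from the keeper by about 100 degrees until it lies level, its end 15 mm above the box top. Pushing the end takes up to 5 N.
- latch_lever (a joint): Lever angle, rad: 0.17 to 0.49 at the start (standing), grows as it closes, dead centre 1.96, stop 2.16 (fully closed). Seen from the hinge, the lever's end is at 0.93 rad + this value above the box's +x direction; the claw's pin at 1.05 rad + this value.
- mould_half (a joint): How far the sliding half, with the keeper, has been drawn towards the fixed half, m: 0 when apart (sprung open, 2 N per mm), about 0.004 when latched.
- ring_cutter_1: Plain steel ring cutter, 67 mm diameter, 28 mm high, standing on the table beside the box; origin under its centre. Bystander.
- ring_cutter_2: Smaller plain steel ring cutter, 53 mm diameter, 26 mm high, on the table at the box's other side; origin under its centre. Bystander.
- nozzle_3: Steel piping nozzle, a cone of 30 mm diameter and 40 mm height on the table beside the box; origin under its centre. Bystander.

How it is judged (in metres and radians):
On the way:
1. the claw's crossbar lies down behind the keeper while the lever still stands up (x of claw_bar in the frame of keeper between -0.004 and 0.05 m and z of claw_bar in the frame of keeper between -0.006 and 0.009 m and value of joint latch_lever below 1.2 rad), for 0.2 s.
At the end, for the whole second after the job is handed in: The lever is down past its dead centre (joint over 2.05 rad of 2.16), the claw's crossbar is seated behind the keeper (within 4 to 6 mm along the box, under 9 mm above the seat) and the sliding half has been drawn at least 2.5 mm towards the other (x of claw_bar in the frame of keeper between -0.004 and 0.006 m and z of claw_bar in the frame of keeper between -0.006 and 0.009 m and value of joint latch_lever above 2.05 rad and value of joint mould_half above 0.0025 m); the robot touches nothing.
It fails at once if a ring cutter or the piping nozzle is shifted by more than 30 mm (distance of any of ring_cutter_1, ring_cutter_2, nozzle_3 from where it was at the start of the episode above 0.03 m).
It also fails if it takes over 38 s, if anything falls off the work surface, if the arm or the gripper's body presses on something with over 40 N, if the wrist force passes 120 N, or if a joint passes its speed limit or range.

## Working session

There is one attempt and no reset: what is moved stays moved. The work goes in short steps, Python scripts to look and compute and a shell command to move; the robot and the scene stay as the last step left them, time stands still between calls to the robot, and variables do not carry over. Pictures are saved under pics/ and viewed, and the job is handed in when it is done.

```bash
mkdir -p pics; ls; python3 - <<'E'
from cell import ctrl, vision
import cv2
s=ctrl.read_state(); print(s['clock'],s['eef_pos'],s['tool_rot'],s['force'],ctrl.hold_point_z)
for n in ['scene','side','wrist']:
    im=vision.get_image(n); cv2.imwrite(f'pics/{n}0.png',im)
    c=vision.calibration(n); print(n,c)
    for k in ['mould_box','keeper','claw_bar','lever_end']+(['ring_cutter_1','nozzle_3'] if n!='side' else []):
        r=vision.place_of(k,n); print(k,[( [round(float(v)) for v in d['point']],round(d['score'],2)) for d in r][:3])
print(ctrl.read_state()['clock'])
E
```

```text
pics
0.0 [6.49385475e+02 4.48799581e-02 2.30393699e+02] [-3.13973013e+00  2.97294416e-05  1.57083413e+00] [-0.37391033 -0.73281904  0.22138277] -18.700000000000003
scene {'vfov': 44.44578628245762, 'cx': 289.2665155245739, 'cy': 206.38691328368137, 'eye': array([ 20.9816514 , 534.37738143, 724.13103744]), 'rotation': array([ 7.90655245e-01,  4.29260473e-04, -2.04648464e+00])}
mould_box [([297, 260], 0.84)]
keeper [([291, 232], 0.67)]
claw_bar [([309, 196], 0.62)]
lever_end [([302, 213], 0.65)]
ring_cutter_1 [([345, 227], 0.98), ([222, 282], 0.66)]
nozzle_3 [([244, 315], 0.73)]
side {'vfov': 46.49808397933578, 'cx': 282.8199422382341, 'cy': 208.30973013185405, 'eye': array([ 552.09799336, 1181.58286254,  505.18801362]), 'rotation': array([ 1.2066599 , -0.00863324, -3.10706693])}
mould_box [([299, 273], 0.97)]
keeper [([284, 249], 0.7), ([308, 216], 0.65)]
claw_bar [([325, 192], 0.7)]
lever_end [([308, 215], 0.47), ([327, 189], 0.31)]
wrist {'vfov': 67.28157147052872, 'cx': 279.1635021285418, 'cy': 215.56308028760336, 'eye': array([650.03798532,  69.9324815 , 374.09576497]), 'rotation': array([-2.80449367e-01, -3.43107100e-05,  2.70462414e-04])}
mould_box []
keeper []
claw_bar []
lever_end []
ring_cutter_1 []
nozzle_3 []
0.95
```

View pics/scene0.png

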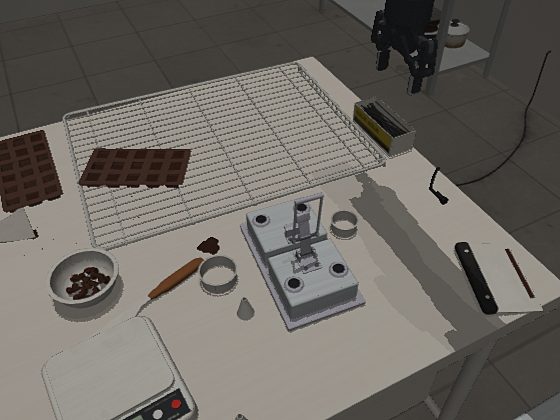

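View pics/side0.png

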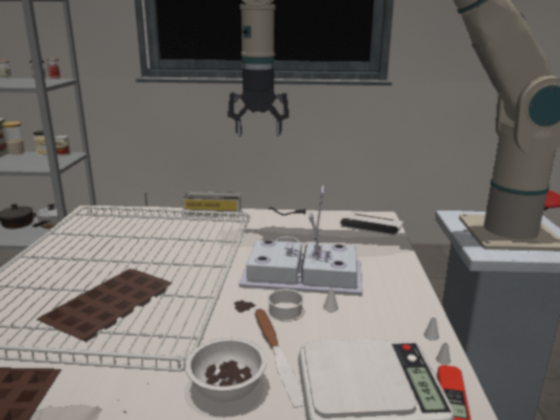

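View pics/wrist0.png

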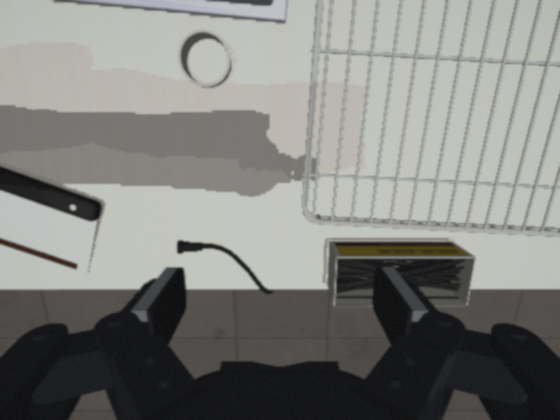

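```bash
python3 - <<'E'
import cv2,numpy as np
a=cv2.imread('pics/scene0.png')[180:340,200:390]; b=cv2.imread('pics/side0.png')[170:320,220:390]
cv2.imwrite('pics/z1.png',cv2.resize(a,None,fx=4,fy=3.75*4/3.75,interpolation=cv2.INTER_CUBIC)[:600])
cv2.imwrite('pics/z2.png',cv2.resize(b,None,fx=4,fy=4,interpolation=cv2.INTER_CUBIC))
E
cat > h.py <<'E'
import numpy as np, cv2
from scipy.spatial.transform import Rotation as R
from scipy.optimize import least_squares
from cell import ctrl, vision
def cam(n):
    c=vision.calibration(n); f=210/np.tan(np.radians(c['vfov']/2))
    return dict(f=f,cx=c['cx'],cy=c['cy'],e=np.array(c['eye']),R=R.from_euler('xyz',c['rotation']).as_matrix(),raw=c)
def proj(c,P):
    q=(np.atleast_2d(P)-c['e'])@c['R']
    return np.c_[c['cx']+c['f']*q[:,0]/-q[:,2], c['cy']-c['f']*q[:,1]/-q[:,2]]
def ray(c,p):
    d=c['R']@np.array([(p[0]-c['cx'])/c['f'],-(p[1]-c['cy'])/c['f'],-1]); return c['e'],d/np.linalg.norm(d)
def onz(c,p,z):
    e,d=ray(c,p); return e+d*(z-e[2])/d[2]
def tri(c1,p1,c2,p2):
    A=[];b=[]
    for c,p in((c1,p1),(c2,p2)):
        e,d=ray(c,p); M=np.eye(3)-np.outer(d,d);A.append(M);b.append(M@e)
    A=np.vstack(A);b=np.hstack(b);x=np.linalg.lstsq(A,b,rcond=None)[0];return x,np.linalg.norm(A@x-b)
E
python3 - <<'E'
from h import *
s=cam('scene');d=cam('side')
print(proj(s,[[650,0,231]]),proj(d,[[650,0,231]]))
print('box',onz(s,(297,260),0),onz(d,(299,273),0))
print('bar',tri(s,(309,196),d,(325,192)))
print('lev',tri(s,(302,213),d,(308,215)),tri(s,(302,213),d,(327,189)))
print('keep',tri(s,(291,232),d,(284,249)),onz(s,(291,232),54),onz(d,(284,249),54))
print(s['raw'].keys())
E
```

```text
[[394.0578866   86.04572688]] [[258.69695674 140.9100427 ]]
box [542.46771238 250.32492169   0.        ] [545.15382264 245.95862538   0.        ]
bar (array([499.78799648, 254.65064251, 191.97431361]), np.float64(6.051981781171649))
lev (array([528.68683741, 250.11726465, 135.46792625]), np.float64(1.7653873856765034)) (array([488.32609578, 273.4811194 , 193.94747212]), np.float64(12.884543472436649))
keep (array([573.96497104, 246.61819955,  51.65232454]), np.float64(8.634570769543402)) [564.61420523 251.21149175  54.        ] [578.17326674 241.06756035  54.        ]
dict_keys(['vfov', 'cx', 'cy', 'eye', 'rotation'])
```

View pics/z1.png

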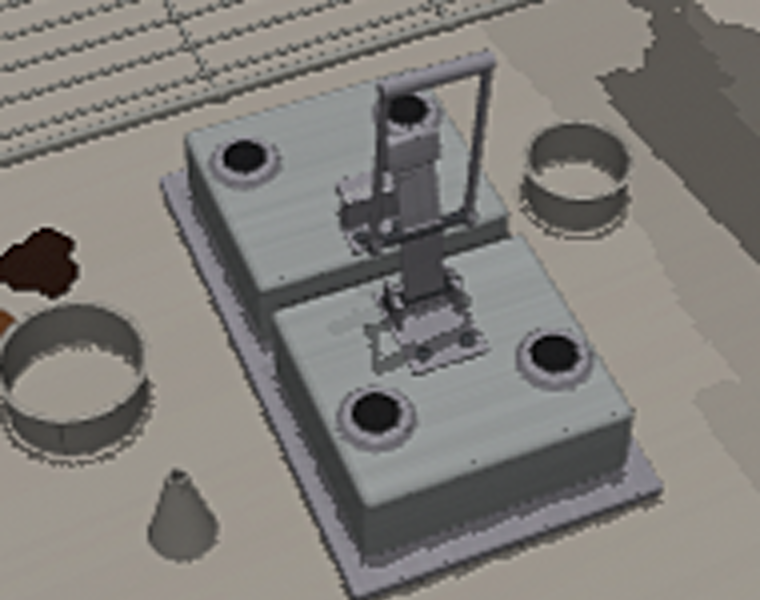

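View pics/z2.png

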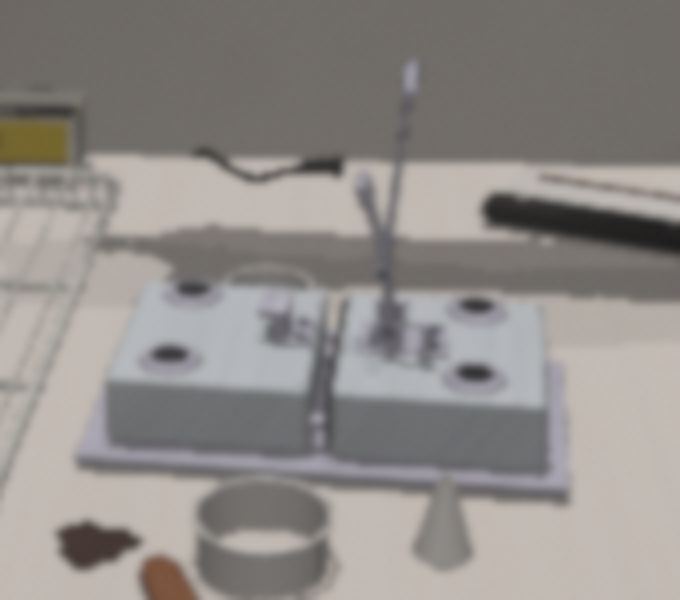

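```bash
python3 - <<'E'
from h import *
s=cam('scene');d=cam('side')
for z in (0,8): print(z,[onz(s,p,z).round(1)[:2] for p in [(288.75,329.2),(365,302.5),(241.2,225.5)]],[onz(d,p,z).round(1)[:2] for p in [(239.5,286),(362,294)]])
print('top',[onz(s,p,50).round(1)[:2] for p in [(291.25,305),(357.5,283),(247,213)]],[onz(d,p,50).round(1)[:2] for p in [(246.75,266.25),(356.25,270.5),(357,244)]])
print('nozzle',onz(s,(245,317),0),'rings',onz(s,(219,285),0),onz(s,(345,232),0))
# claw bar ends, lever top
def z1(x,y): return (200+x/4,180+y/4)
def z2(x,y): return (220+x/4,170+y/4)
print('barends/mid',tri(s,z1(437,76),d,z2(410,76)))
print('lever top',tri(s,z1(412,136),d,z2(363,180)))
print('claw pin',tri(s,z1(424,232),d,z2(385,240)))
E
```

```text
0 [array([421.6, 329.3]), array([408.6, 191.6]), array([667.6, 306. ])] [array([666.6, 307.6]), array([419.3, 326.9])]
8 [array([417.2, 331.5]), array([404.3, 195.3]), array([660.4, 308.5])] [array([664.8, 321.4]), array([421.4, 340.5])]
top [array([430.7, 320.2]), array([419.2, 205.2]), array([647. , 299.7])] [array([650. , 315.8]), array([433.4, 322.6]), array([418.7, 198.9])]
nozzle [475.04358697 382.74332539   0.        ] rings [555.16400205 396.67766576   0.        ] [5.61231848e+02 1.36878275e+02 1.13686838e-13]
barends/mid (array([500.98517494, 253.86420688, 192.90329665]), np.float64(2.635335194592099))
lever top (array([523.71825914, 250.95232749, 136.70173204]), np.float64(0.4181791967383829))
claw pin (array([508.67084994, 252.91290109, 101.19574775]), np.float64(6.162042075000046))
```

```bash
python3 -m crank '[{"spin":0.093},{"x":3,"y":-2.7},{"x":3,"y":-2.7},{"x":3,"y":-2.7},{"x":3,"y":-2.7}]' 0; python3 -m crank '[{"x":3,"y":-2.7},{"x":3,"y":-2.7},{"x":3,"y":-2.7},{"x":2.9,"y":-2.6},{}]'; python3 -m crank '[{}]'
cat >> h.py <<'E'
C=np.array([537.9,249.2]);Y=-.093
def tobox(p):
    d=np.array(p[:2])-C;c,s=np.cos(Y),np.sin(Y);return np.array([c*d[0]+s*d[1],-s*d[0]+c*d[1],*p[2:3]])
def frombox(p):
    c,s=np.cos(Y),np.sin(Y);return np.array([C[0]+c*p[0]-s*p[1],C[1]+s*p[0]+c*p[1],*p[2:3]])
def snap(tag,cams=('scene','side','wrist')):
    st=ctrl.read_state();print(st['clock'],'box',tobox(st['eef_pos']).round(1),st['tool_rot'].round(3),'F',st['force'].round(1),'w',round(st['width'],1))
    for n in cams:
        im=vision.get_image(n)
        if n=='scene': im=cv2.resize(im[130:340,180:400],None,fx=2.8,fy=2.8,interpolation=cv2.INTER_CUBIC)
        if n=='side': im=cv2.resize(im[120:310,210:400],None,fx=3,fy=3,interpolation=cv2.INTER_CUBIC)
        cv2.imwrite(f'pics/{n}_{tag}.png',im)
E
python3 -c "
from h import *
snap('a')"
```

```text
0.95 box [ 134.8 -237.7  231.3] [ 3.142 -0.     1.571] F [-0.  -0.7  0.3] w 85.5invalid input at $[0]: expected keys x, y, z, spin
invalid input at $[0]: expected keys x, y, z, spin
invalid input at $[0]: expected keys x, y, z, spin
```

View pics/scene_a.png

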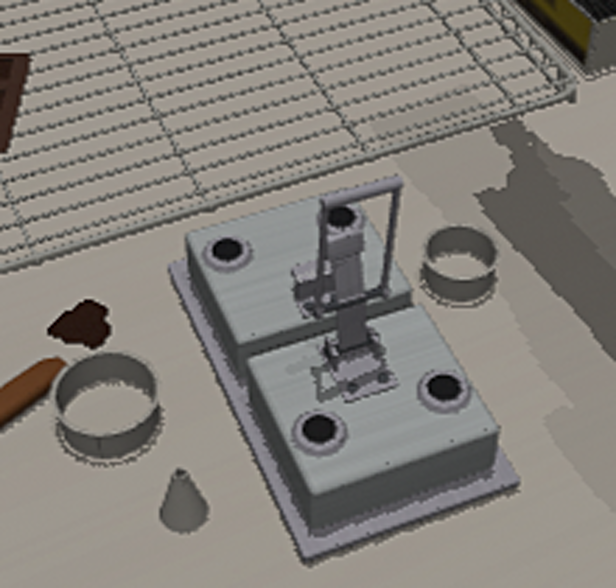

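View pics/side_a.png

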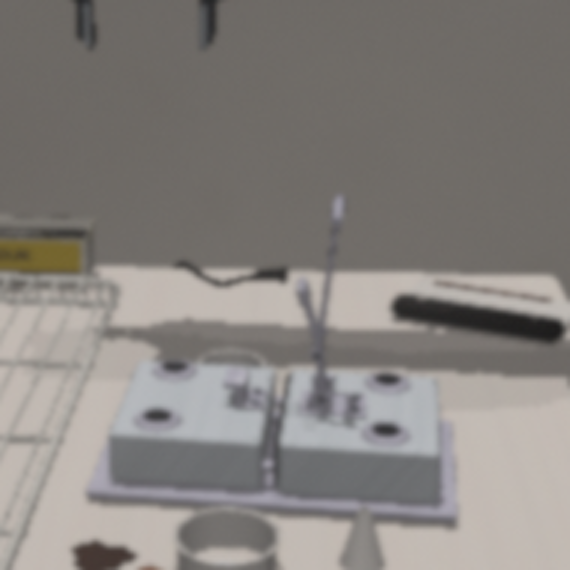

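View pics/wrist_a.png

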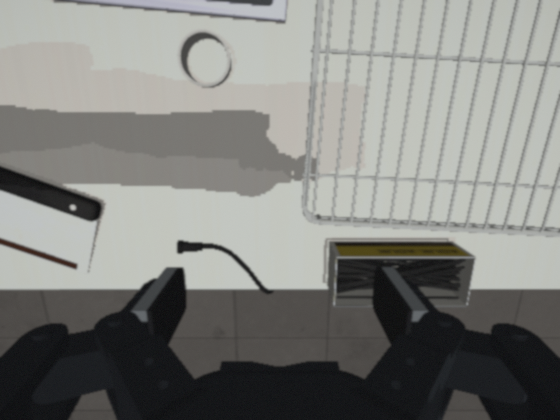

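The rows need all four keys, so the calls were refused and nothing moved. The picture still shows the claw upright (bar near (360,190) in the scene crop).

```bash
python3 -m crank '[{"x":0,"y":0,"z":0,"spin":0.093},{"x":3,"y":-2.7,"z":0,"spin":0},{"x":3,"y":-2.7,"z":0,"spin":0},{"x":3,"y":-2.7,"z":0,"spin":0},{"x":3,"y":-2.7,"z":0,"spin":0}]' 0; python3 -m crank '[{"x":3,"y":-2.7,"z":0,"spin":0},{"x":3,"y":-2.7,"z":0,"spin":0},{"x":3,"y":-2.7,"z":0,"spin":0},{"x":2.9,"y":-2.6,"z":0,"spin":0},{"x":0,"y":0,"z":0,"spin":0}]'
python3 -c "
from h import *
snap('b')"
```

```text
clock: 1.6
eef_pos: [552.7, 130.7, 231.4]
tool_rot: [3.141, -0.0, 1.477]
force: [0.7, -0.1, -0.9]
width: 12.2
clock: 2.1
eef_pos: [454.0, 263.9, 231.5]
tool_rot: [-3.139, -0.003, 1.487]
force: [-0.0, 0.7, -0.5]
width: -0.3
2.1 box [-84.9   6.8 231.5] [-3.139e+00 -3.000e-03  1.487e+00] F [-0.   0.7 -0.5] w -0.3
```

```bash
python3 -c "
from h import *
st=ctrl.read_state();print(st['clock'],tobox(st['eef_pos']))
w=cv2.imread('pics/wrist_b.png');s=cv2.imread('pics/side_b.png')
cv2.imwrite('pics/ws.png',np.hstack([cv2.resize(cv2.imread('pics/scene_b.png'),(400,382)),cv2.resize(s,(382,382))]))
"
```

```text
2.25 [-79.69046863   0.86365583 231.48965488]
```

View pics/ws.png

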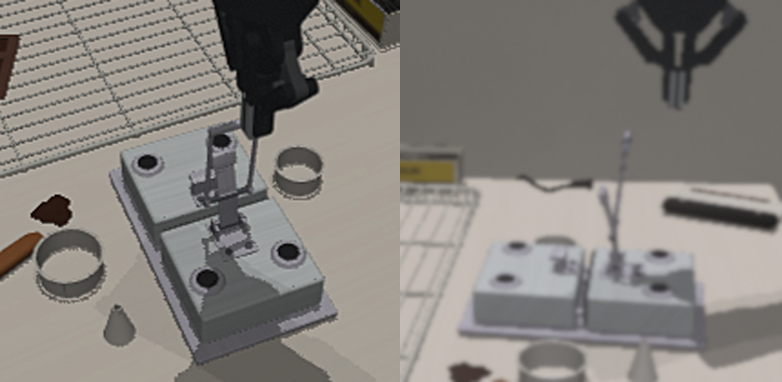

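View pics/wrist_b.png

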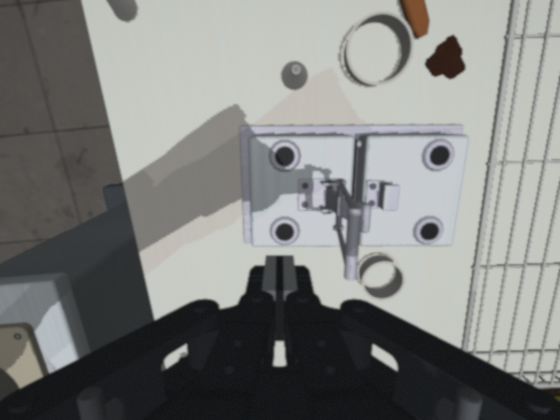

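Good alignment: in the wrist view the shut fingers (280,290) sit left of the claw bar (352,240), between its wires. I'll lower them, then push the bar over.

```bash
python3 -m crank '[{"x":0,"y":0,"z":3,"spin":0},{"x":0,"y":0,"z":3.1,"spin":0},{"x":0,"y":1,"z":0,"spin":0},{"x":0,"y":1.5,"z":0,"spin":0},{"x":0,"y":1,"z":0,"spin":0}]' 
python3 -m crank '[{"x":0,"y":1,"z":0,"spin":0},{"x":0,"y":1,"z":0,"spin":0},{"x":0,"y":1,"z":0,"spin":0},{"x":0,"y":1,"z":0,"spin":0},{"x":0,"y":0.5,"z":0,"spin":0}]' 
python3 -c "
from h import *
snap('c')
s=cv2.imread('pics/side_c.png')
cv2.imwrite('pics/wsc.png',np.hstack([cv2.resize(cv2.imread('pics/scene_c.png'),(400,382)),cv2.resize(s,(382,382))]))
"
```

```text
clock: 2.75
eef_pos: [496.1, 253.5, 171.4]
tool_rot: [3.139, -0.0, 1.475]
force: [0.0, 0.2, -0.1]
width: 0.1
clock: 3.25
eef_pos: [539.1, 250.3, 170.4]
tool_rot: [3.141, -0.0, 1.477]
force: [0.2, -0.4, 0.1]
width: -0.0
3.25 box [  1.1   1.2 170.4] [ 3.141 -0.     1.477] F [ 0.2 -0.4  0.1] w -0.0
```

View pics/wsc.png

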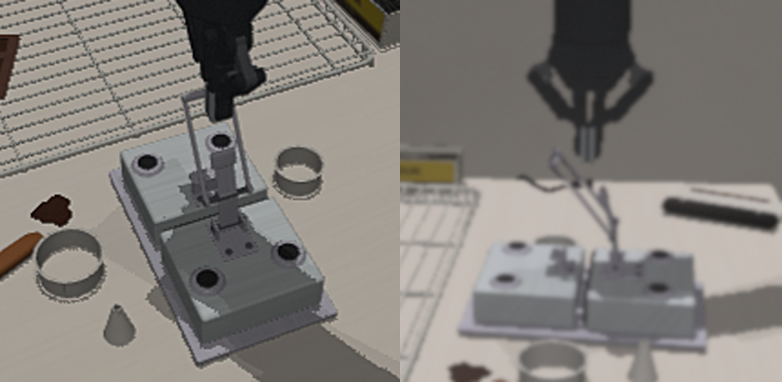

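View pics/wrist_c.png

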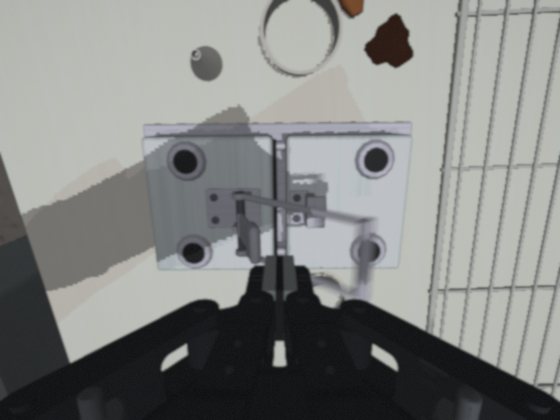

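The claw is falling toward the keeper, about 35° over in the side view and motion-blurred in the wrist view. I'll let it settle.

```bash
python3 -m crank '[{"x":0,"y":0,"z":0,"spin":0},{"x":0,"y":0,"z":0,"spin":0},{"x":0,"y":0,"z":0,"spin":0}]' 
python3 -c "
from h import *
snap('d')
s=cv2.imread('pics/side_d.png')
cv2.imwrite('pics/wsd.png',np.hstack([cv2.resize(cv2.imread('pics/scene_d.png'),(400,382)),cv2.resize(s,(382,382))]))
"
```

```text
clock: 3.7
eef_pos: [537.4, 250.7, 170.4]
tool_rot: [-3.141, 0.0, 1.478]
force: [-0.5, -0.1, 0.3]
width: -0.0
3.7 box [ -0.6   1.5 170.4] [-3.141  0.     1.478] F [-0.5 -0.1  0.3] w -0.0
```

View pics/wsd.png

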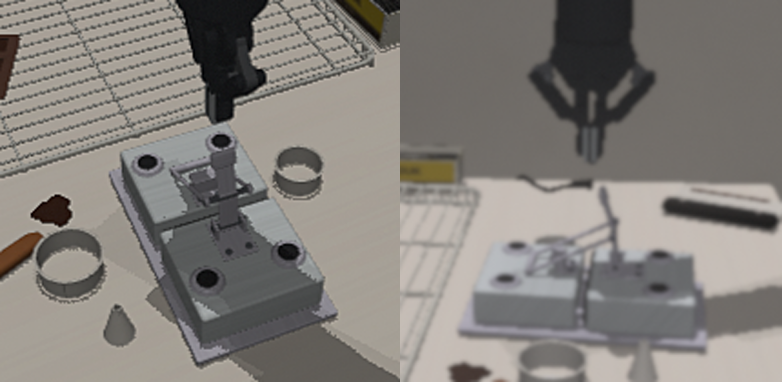

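View pics/wrist_d.png

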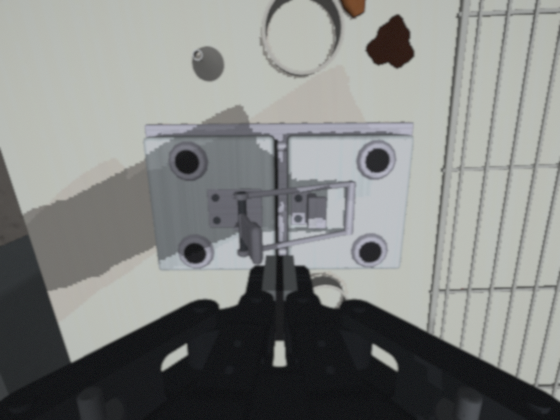

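The claw lies flat with its bar behind the keeper (wrist view: bar x≈350, keeper block 315). Next I'll bring the fingers down on the keeper side of the lever.

```bash
python3 -m crank '[{"x":-0.1,"y":1.3,"z":0,"spin":0},{"x":0,"y":0,"z":0,"spin":0},{"x":0,"y":0,"z":2.2,"spin":0},{"x":0,"y":0,"z":2.3,"spin":0},{"x":0,"y":0,"z":0,"spin":0}]' 
python3 -c "
from h import *
snap('e')
s=cv2.imread('pics/side_e.png')
cv2.imwrite('pics/wse.png',np.hstack([cv2.resize(cv2.imread('pics/scene_e.png'),(400,382)),cv2.resize(s,(382,382))]))
"
```

```text
clock: 4.35
eef_pos: [548.0, 247.4, 122.6]
tool_rot: [-3.136, 0.003, 1.478]
force: [0.1, -0.2, -0.0]
width: -0.1
4.35 box [ 10.2  -0.8 122.6] [-3.136e+00  3.000e-03  1.478e+00] F [ 0.1 -0.2 -0. ] w -0.1
```

View pics/wse.png

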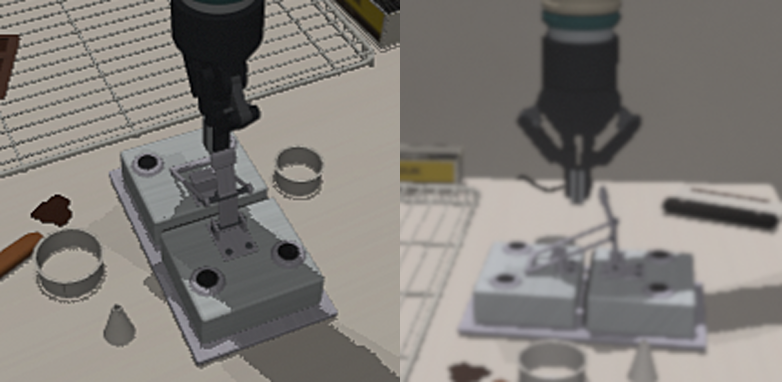

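View pics/wrist_e.png

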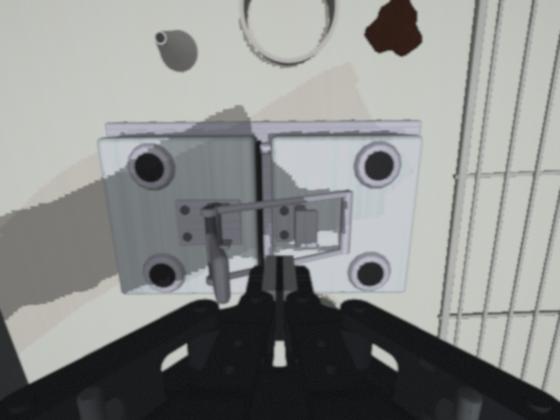

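```bash
python3 -m crank '[{"x":0.1,"y":-0.8,"z":0,"spin":0},{"x":0,"y":-0.8,"z":0,"spin":0},{"x":0,"y":-0.8,"z":-0.1,"spin":0},{"x":0,"y":-0.8,"z":-0.1,"spin":0},{"x":0,"y":-0.8,"z":-0.1,"spin":0}]' 
python3 -c "
from h import *
snap('f')
s=cv2.imread('pics/side_f.png')
cv2.imwrite('pics/wsf.png',np.hstack([cv2.resize(cv2.imread('pics/scene_f.png'),(400,382)),cv2.resize(s,(382,382))]))
"
```

```text
clock: 5.0
eef_pos: [510.1, 253.2, 128.6]
tool_rot: [3.142, -0.0, 1.478]
force: [0.6, 0.1, -0.7]
width: -0.3
5.0 box [-28.1   1.4 128.6] [ 3.142 -0.     1.478] F [ 0.6  0.1 -0.7] w -0.3
```

View pics/wsf.png

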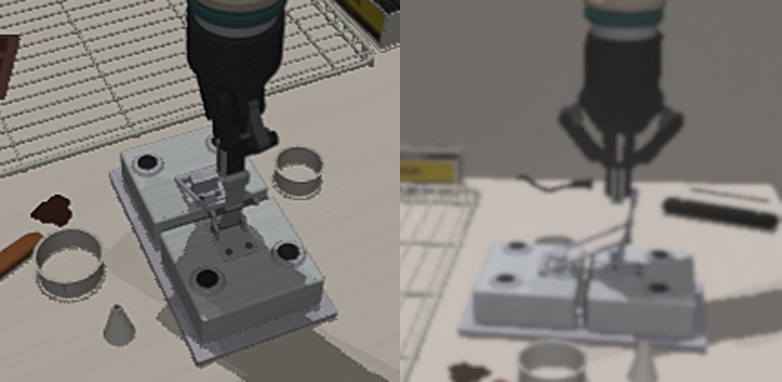

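View pics/wrist_f.png

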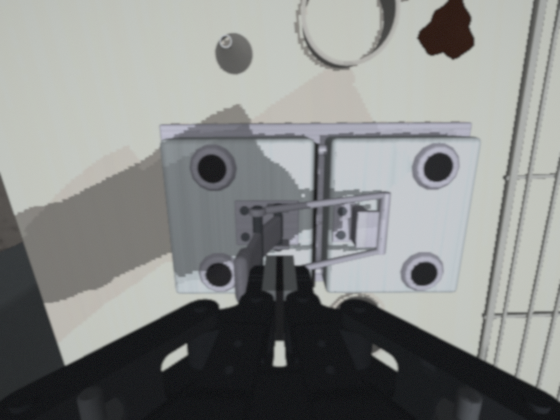

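The lever follows, now about 98°, and the bar is being drawn toward the keeper (bar 383 against keeper 375 in the wrist view). I'll continue along the arc.

```bash
python3 -m crank '[{"x":0,"y":-0.8,"z":0.1,"spin":0},{"x":0,"y":-0.8,"z":0.2,"spin":0},{"x":0,"y":-0.8,"z":0.4,"spin":0},{"x":0,"y":-0.8,"z":0.5,"spin":0},{"x":0,"y":0,"z":0,"spin":0}]' 
python3 -c "
from h import *
snap('g')
s=cv2.imread('pics/side_g.png')
cv2.imwrite('pics/wsg.png',np.hstack([cv2.resize(cv2.imread('pics/scene_g.png'),(400,382)),cv2.resize(s,(382,382))]))
"
```

```text
clock: 5.65
eef_pos: [476.6, 256.0, 115.4]
tool_rot: [-3.139, 0.001, 1.479]
force: [-0.6, 0.1, 0.1]
width: -0.1
5.65 box [-61.6   1.1 115.4] [-3.139e+00  1.000e-03  1.479e+00] F [-0.6  0.1  0.1] w -0.1
```

View pics/wsg.png

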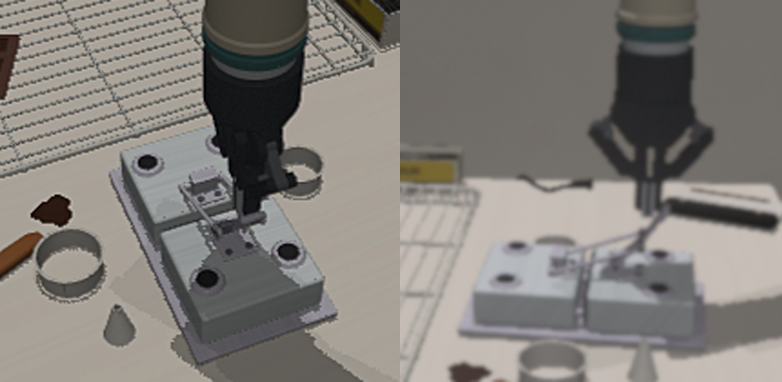

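View pics/wrist_g.png

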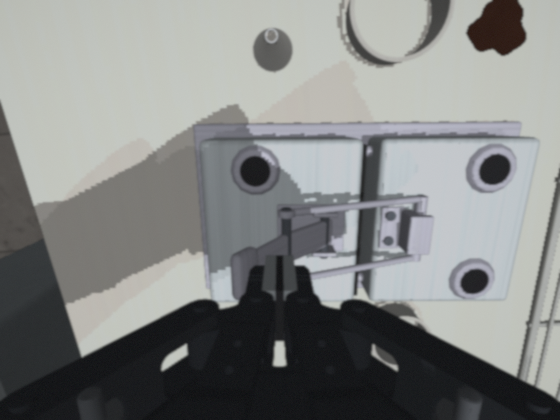

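The bar now sits under the keeper lip (its ends show at (422,200) and (418,258)). The lever is at about 135°, so I'll keep going.

```bash
python3 -m crank '[{"x":0,"y":-0.6,"z":0.5,"spin":0},{"x":0,"y":-0.6,"z":0.5,"spin":0},{"x":0,"y":-0.5,"z":0.6,"spin":0},{"x":0,"y":-0.4,"z":0.6,"spin":0},{"x":0,"y":-0.3,"z":0.6,"spin":0}]' 
python3 -m crank '[{"x":0,"y":-0.2,"z":0.6,"spin":0},{"x":0,"y":-0.2,"z":0.5,"spin":0},{"x":0,"y":0,"z":0,"spin":0}]' 
python3 -c "
from h import *
snap('h')
s=cv2.imread('pics/side_h.png')
cv2.imwrite('pics/wsh.png',np.hstack([cv2.resize(cv2.imread('pics/scene_h.png'),(400,382)),cv2.resize(s,(382,382))]))
"
```

```text
clock: 6.3
eef_pos: [455.0, 258.4, 87.8]
tool_rot: [3.141, -0.0, 1.478]
force: [1.9, 0.1, -0.3]
width: 0.3
clock: 6.6
eef_pos: [450.9, 258.5, 76.5]
tool_rot: [-3.141, 0.0, 1.478]
force: [2.0, -0.7, -2.2]
width: -0.1
6.6 box [-87.5   1.2  76.5] [-3.141  0.     1.478] F [ 2.  -0.7 -2.2] w -0.1
```

View pics/wsh.png

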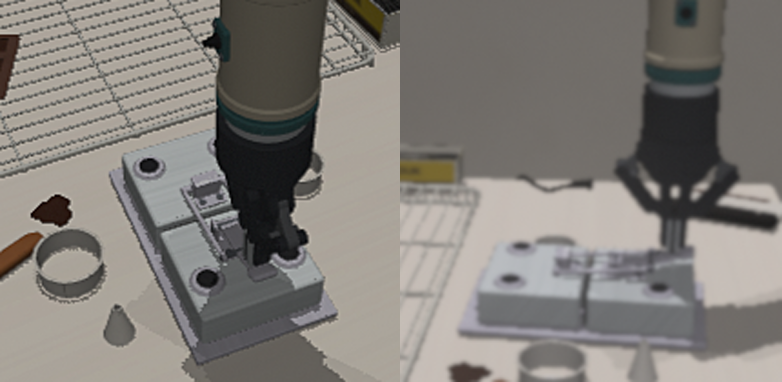

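View pics/wrist_h.png

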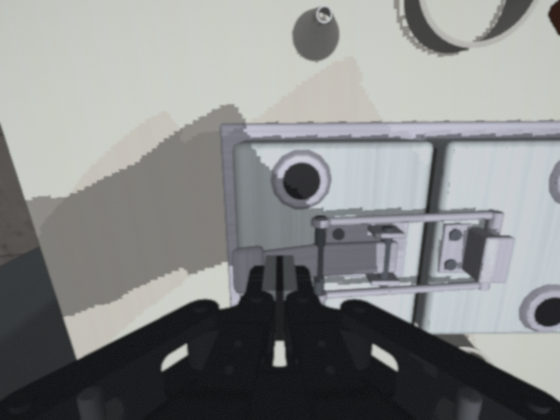

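Nearly down, and the gap has narrowed. I'll press gently to the stop.

```bash
python3 -m crank '[{"x":0,"y":0,"z":0.3,"spin":0},{"x":0,"y":0,"z":0.2,"spin":0},{"x":0,"y":0,"z":0,"spin":0}]'; python3 -m crank '[{"x":0,"y":0,"z":0.2,"spin":0},{"x":0,"y":0,"z":0,"spin":0}]';  python3 -m crank '[{"x":0,"y":0,"z":0.2,"spin":0},{"x":0,"y":0,"z":0,"spin":0}]'
```

```text
clock: 7.05
eef_pos: [450.4, 258.4, 72.0]
tool_rot: [-3.14, 0.001, 1.478]
force: [0.2, 0.3, -0.2]
width: 0.1
clock: 7.25
eef_pos: [450.9, 258.5, 70.1]
tool_rot: [-3.141, 0.0, 1.478]
force: [-0.8, 0.5, -0.7]
width: 0.1
clock: 7.45
eef_pos: [451.0, 258.5, 68.1]
tool_rot: [-3.141, 0.0, 1.478]
force: [-0.1, -0.2, -0.0]
width: -0.1
```

```bash
python3 -m crank '[{"x":0,"y":0,"z":0.15,"spin":0},{"x":0,"y":0,"z":0,"spin":0}]';  python3 -m crank '[{"x":0,"y":0,"z":0.15,"spin":0},{"x":0,"y":0,"z":0,"spin":0}]'
python3 -c "
from h import *
snap('i')
s=cv2.imread('pics/side_i.png')
cv2.imwrite('pics/wsi.png',np.hstack([cv2.resize(cv2.imread('pics/scene_i.png'),(400,382)),cv2.resize(s,(382,382))]))
"
```

```text
clock: 7.65
eef_pos: [451.1, 258.6, 66.7]
tool_rot: [-3.141, 0.0, 1.478]
force: [0.4, -0.4, -0.2]
width: 0.1
clock: 7.85
eef_pos: [451.3, 258.7, 65.3]
tool_rot: [3.141, -0.0, 1.478]
force: [0.3, 1.1, 1.2]
width: 0.0
7.85 box [-87.1   1.4  65.3] [ 3.141 -0.     1.478] F [0.3 1.1 1.2] w 0.0
```

View pics/wsi.png

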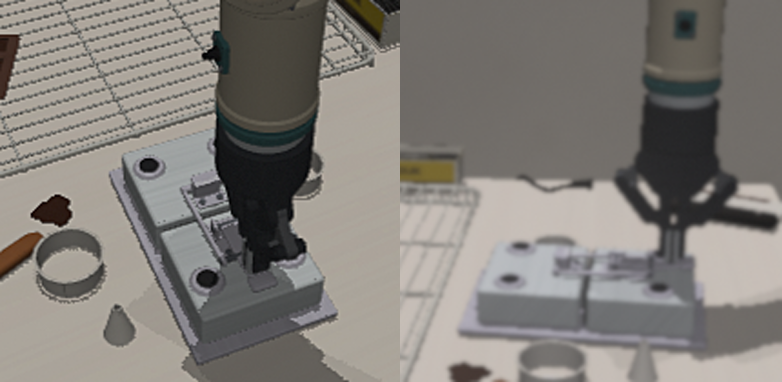

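View pics/wrist_i.png

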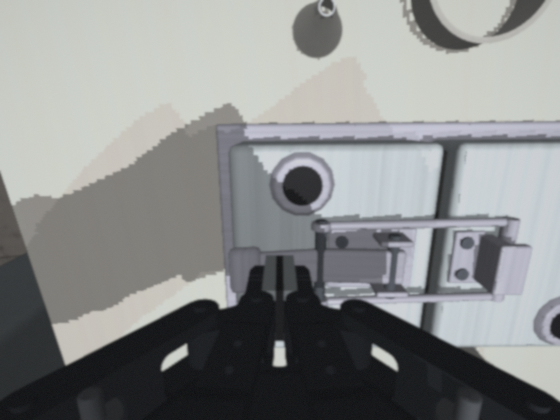

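```bash
python3 -m crank '[{"x":0,"y":0,"z":0.15,"spin":0},{"x":0,"y":0,"z":0,"spin":0}]';  python3 -m crank '[{"x":0,"y":0,"z":0.15,"spin":0},{"x":0,"y":0,"z":0,"spin":0}]'
```

```text
clock: 8.2
eef_pos: [451.3, 258.7, 64.8]
tool_rot: [3.141, -0.0, 1.478]
force: [-1.2, 0.2, 11.5]
width: -0.4
clock: 8.4
eef_pos: [451.3, 258.7, 64.4]
tool_rot: [3.141, -0.001, 1.478]
force: [-3.6, -1.8, 22.7]
width: 0.1
```

Firm stop: 23 N at z = 64.4 mm. I'll retract straight up and check.

```bash
python3 -m crank '[{"x":0,"y":0,"z":-1,"spin":0},{"x":0,"y":0,"z":-3,"spin":0},{"x":0,"y":0,"z":-4,"spin":0},{"x":0,"y":0,"z":-4,"spin":0},{"x":0,"y":0,"z":-3,"spin":0}]';  python3 -m crank '[{"x":-4,"y":0,"z":0,"spin":0},{"x":-4,"y":0,"z":0,"spin":0},{"x":-4,"y":0,"z":0,"spin":0},{"x":0,"y":0,"z":0,"spin":0},{"x":0,"y":0,"z":0,"spin":0}]'
python3 -c "
from h import *
snap('j')
s=cam('scene');d=cam('side')
im={n:vision.get_image(n) for n in('scene','side')}
P={k:{n:vision.place_of(k,n) for n in im} for k in('lever_end','claw_bar','keeper')}
for k in P:
  print(k,{n:[(np.round(q['point'],1),round(q['score'],2)) for q in P[k][n][:2]] for n in im})
  try:
    x,e=tri(s,P[k]['scene'][0]['point'],d,P[k]['side'][0]['point']);print(tobox(x),e)
  except Exception as ex: print(ex)
for n in im:
  print(n,'lever expect',proj(cam(n),frombox(np.array([-109.8,0,66.]))),'bar/keeper expect',proj(cam(n),frombox(np.array([31.,0,54.]))))
z=cv2.imread('pics/side_j.png')
cv2.imwrite('pics/wsj.png',np.hstack([cv2.resize(cv2.imread('pics/scene_j.png'),(400,382)),cv2.resize(z,(382,382))]))
"
```

```text
clock: 8.9
eef_pos: [451.6, 258.8, 214.7]
tool_rot: [3.14, -0.001, 1.478]
force: [-0.1, 1.0, 0.7]
width: -0.1
clock: 9.4
eef_pos: [440.1, 138.4, 212.5]
tool_rot: [3.141, -0.0, 1.475]
force: [0.5, 0.0, -0.0]
width: 0.1
9.4 box [ -87.1 -119.4  212.5] [ 3.141 -0.     1.475] F [ 0.5  0.  -0. ] w 0.1
lever_end {'scene': [(array([325. , 287.6]), 0.96)], 'side': [(array([354.1, 249.7]), 0.79)]}
[-108.31154014    1.12003152   63.22641649] 3.83352970565968
claw_bar {'scene': [(array([290.1, 228.7]), 0.86)], 'side': [(array([290.4, 252.3]), 0.54)]}
[28.57312346  5.26116215 55.0281501 ] 5.462310848710024
keeper {'scene': [(array([293.1, 232.4]), 0.58)], 'side': [(array([288.6, 251.4]), 0.7)]}
[29.60130898 -0.8062731  49.64894642] 2.0020278003078062
scene lever expect [[326.12191186 285.30098955]] bar/keeper expect [[292.3716934  229.52826323]]
side lever expect [[355.83754053 249.23881238]] bar/keeper expect [[288.36163613 250.17692907]]
```

View pics/scene_j.png

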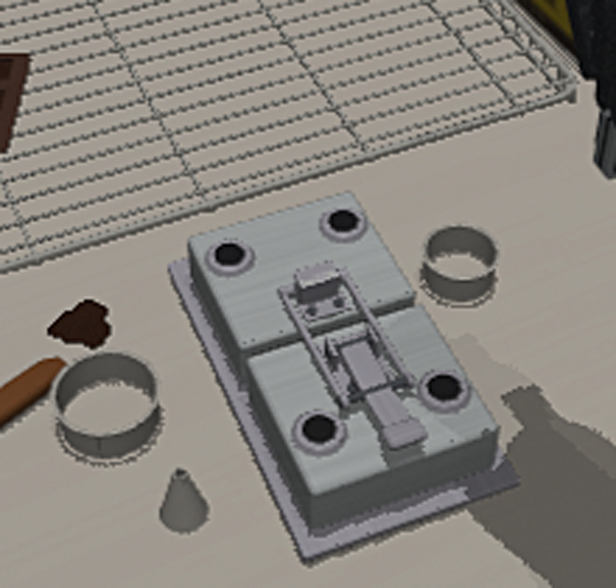

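View pics/side_j.png

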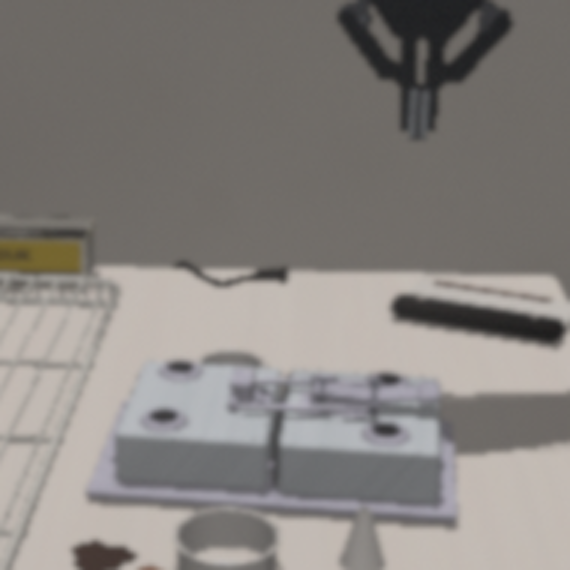

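View pics/wrist_j.png

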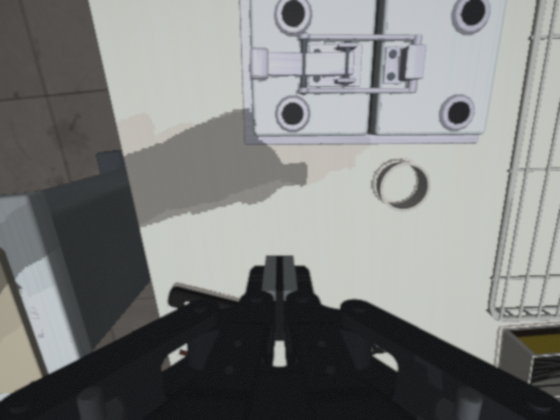

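The lever lies flat: its end is at box (-108, 63) against an expected (-110, 66). The claw is hooked under the keeper, the gap is closed up, the bystanders look untouched and the robot is clear of everything.

```bash
python3 -c "
from cell import ctrl
print(ctrl.finish_job(), ctrl.read_state()['clock'])"
```

```text
the job is handed in; nothing more can be done
the job is handed in; nothing more can be done
```

The latch is closed and the job is handed in, at about 10 s on the robot's clock; no verdict was reported. With the fingers shut, I pushed the claw over so it fell flat behind the keeper. I then swung the lever back along its arc and pressed it down to a firm stop at 23 N.

**Last checks, after the arm had moved clear:**
- **Lever:** it stayed down by itself. Its end triangulated at box x = -108 mm, z = 63 mm, against about -110 and 66 mm expected when fully closed. The two camera rays missed each other by about 4 mm.
- **Claw and keeper:** the bar is seen hooked under the keeper lip. Keeper and bar measured about 29–30 mm along the box, against 35 mm before, so the sliding half was visibly drawn in. That reading is only good to a few mm (the bar's rays missed by 5.5 mm), so the 2.5 mm draw was not measured precisely.
- **Bystanders:** both ring cutters and the nozzle look unmoved in the pictures; I did not measure them again.

My first two move calls and a pause call were refused because the rows lacked some keys. Nothing moved, and I resent them in full.

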